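Load the gluing jig and hold its cover at the balance point

ROBOT

A 7-joint arm with a two-finger parallel gripper is mounted at the origin on the work surface. World frame = base frame: x ahead of the robot, y to its left, z up, the work surface at z = 0. Lengths are in m, angles in rad, forces in N, time in s.
With the tool pointing down it reaches from about 0.425 to 0.925 m from the base axis. Payload 6.8 kg.
Tool frame: the origin (TCP) lies midway between the tips of the shut fingers; the grasp point (between the pads) lies 19 mm behind it (manip.tcp_to_grasp is the distance from the TCP to the grasp point, in m); z points along the fingers, y is the line along which they close (so a half turn about z gives the same grasp; the last joint's range is limited). The gripper opens to 88 mm and grips with 3 to 60 N. Pads are 20 mm wide; open, the fingers measure 115 mm over their backs; the gripper's body (75 mm by 178 mm) begins 61 mm behind the grasp point.
Start: joints at [1.083, 0.477, 0.022, 1.555, -0.011, 1.109, -0.083], TCP at [0.25, -0.627, 0.185] pointing down, gripper open.
Joint ranges: [-2.96, 2.96], [-0.34, 2.1], [-1.41, 1.46], [0.24, 2.44], [-1.37, 4.51], [0.17, 1.92], [-2.96, 2.96]. Speed limits (rad/s): [2.39, 2.39, 3.14, 3.14, 3.14, 3.14, 3.14].

INTERFACE

Orientations are given as a 3x3 rotation matrix whose columns are the frame's x, y, z axes.
In Python, from cell import readout, eyes, manip gives the robot as it stands.
- The arm moves only by the tool step_arm, never from a script. Its argument "increments" is a list of rows, each a list of 3 entries, a list of its own where there are three numbers: the turn, a rotation vector about the tool's x, y, z in degrees, then the shift along the tool's x, y, z in cm, then the closure, from 0 (fully open) to 1 (shut). In form: [[[wx, wy, wz], [dx, dy, dz], claw], ...]. A call has 1 to 12 rows; each row shifts and turns the commanded pose from where the row before left it, along the tool's axes as they then stand; what a row does not reach is not made up. A row lasts 1/10 s, in which the tool goes at most 50 mm and 8.59 degrees, less where a joint would pass 70% of its speed; a pose out of reach is approached as far as the arm can. A call is refused whole if a number of a shift passes 5 or a number of a turn 8.59, either way. A call with a gripper value outside its range is refused whole. The fingers move at their own pace and stop on an object; the grip force is fixed at half the most. Time passes only in rows, so rows that do not move let the fingers close. It gives the time, the measured TCP pose, the force, the opening and the grip force at its end, in the units of the state.
- readout.sense(): the state, without advancing time (a new reading comes with each control period).
- eyes.snapshot(name): name is "side" or "top" or "wrist"; returns the picture (480x640x3 uint8, red, green, blue); there is no depth.
- eyes.get_calibration(name): a dict with "intrinsics" (3x3 intrinsics, pixels), "R" (3x3) and "t" (3): a world point X has camera coordinates R X + t. Camera axes: x right, y down, z forward; pixel columns grow to the right and rows downward; lengths in m; the calibration is good to about 2 mm. The wrist camera is an equidistant fisheye: a pixel r from the principal point sees the ray r / f radians off the axis. A picture is of the moment at which its call begins: read the wrist's pose just before it. get_calibration takes no time and is no camera call; for the wrist camera it gives the pose at the moment of the call.
- manip.hand_in(): hands the job in; it is judged then, once.
The state is a dict: "clock": time; "joint_pos": joint angles; "qd": joint speeds; "effort": joint torques, N m; "tool_pos": TCP position; "tool_rot": TCP orientation; "contact_force": force on the tool from outside, world axes, zero at the start; "ft_torque": the same for the moment, N m; "opening": finger opening in m; "grasp_force": force on a finger pad.
Only numpy, scipy, OpenCV 4.12 (cv2) and the standard library are available. Lean on these libraries where they do the work, as an engineer would, in place of code of your own. Each camera call takes 0.05 s, during which the arm holds its last target. There are 200 camera calls.

TASK

Set each of the two loose roller rings fully down on the hub in the gluing jig whose spindle fits its bore: the large-bored ring on the thick spindle, the small one on the thin spindle, and let go of them. Then take the jig's laid-back metal cover flap by its handle, swing it up to its balance point, where it stands upright over its hinge and falls neither way, and finish while still gripping the handle and holding it still there. Do not let the flap tip over on to the rollers, and leave the jars and the marker pen where they are.

Things in the scene. Friction and masses are not known exactly. Their poses are not given: they have to be found in the camera images.
- jig: fixed gluing jig: plywood plate 200 (x) x 220 (y) x 10 mm, origin under its centre. Its x axis points from the hubs to where the flap lies back (roughly away from the robot). Hinge line parallel to y at x=+30, 70 mm up, between steel cheeks (85 mm tall, y=+-96); rest bar for the flap at x=+81, top 108 mm up. Hubs at x=-45, y=+50 and -50, either way round.
- hub_large: grey plastic hub fixed on the jig plate, origin at the centre of its underside, on the plate's top (10 mm above the table): flange 42 mm diameter, 8 mm high, on it an upright spindle 25 mm in diameter whose top is 38 mm above the origin (uppermost 4 mm tapered)
- hub_small: the same kind of hub with a flange 32 mm in diameter, 8 mm high, and a thin spindle 14 mm in diameter whose top is 38 mm above the origin (uppermost 4 mm tapered)
- ring_large: loose blue-grey plastic roller ring lying flat on the table: outer diameter 52, bore 31, height 22 mm; origin at the centre of its underside, z up; 25 to 50 g. It belongs on hub_large, its underside on the flange.
- ring_small: loose blue-grey plastic roller ring lying flat on the table: outer diameter 42, bore 20, height 22 mm; origin at the centre of its underside, z up; 17 to 35 g. It belongs on hub_small, its underside on the flange.
- flap (a joint): angle of the cover flap from its balance point, rad: 0 = upright, balanced over the hinge; positive = leaning back (towards the jig's +x; it starts at rest at +0.873, the rest); negative = leaning over the hubs (stop at -1.5). The hinge is almost free of friction, so the flap falls either way when let go.
- flap_hinge (a point): middle of the flap's hinge line, 70 mm above the table (fixed in the jig)
- flap_handle (a point): centre of the flap's handle: black barrel, diameter 20, length 36 mm, axis parallel to the hinge line, 150 mm from the hinge (straight above it at balance), on an 8 mm stem 48 mm beyond the edge of the aluminium sheet (170 wide, 4 thick, reaching 102 mm from the hinge). Flap 0.18 to 0.35 kg. It can be pinched on its flat ends from above, the stem between the fingers.
- jar_tall: bystander: glass jar with a gold lid, 60 mm in diameter, 85 mm tall, origin at the centre of its underside
- jar_short: bystander: glass jar with a gold lid, 52 mm in diameter, 60 mm tall, origin at the centre of its underside
- marker: bystander: marker pen lying on the table, about 135 mm long (along its x) and 15 mm thick, origin at its underside near the middle
Not all that is in view belongs to the job. What is shaped like the ring_small but orange is not meant. Leave any orange look-alike of the ring_large alone.

How it is judged:
By the outcome, as a careful person would: the job done as asked, in the order asked, and still so for the second after the job is handed in, while the arm keeps its last pose, push and grip.
It also fails if it takes over 72 s, if anything falls off the work surface, if the arm or the gripper's body presses on something with over 40 N, if the wrist force passes 120 N, or if a joint passes its speed limit or range.

## Working session

There is one attempt and no reset: what is moved stays moved. The work goes in short steps, Python scripts to look and compute and a tool call to move; the robot and the scene stay as the last step left them, time stands still between calls to the robot, and variables do not carry over. Pictures are saved under pics/ and viewed, at most 10 in all, crops included, and the job is handed in when it is done.

Besides the shell and the picture viewer there is one more tool, called after "Emit:" as name([rows], argument=value, ...), one row to a line, values as JSON. step_arm: Moves the arm, as the interface text tells. Its arguments: {"type":"object","properties":{"increments":{"type":"array","items":{"type":"array"}}},"required":["increments"]}

```bash
mkdir -p pics; ls
python3 - <<'E'
from cell import readout, eyes, manip
import cv2
s=readout.sense();print(s)
for n in("top","side"):
    im=eyes.snapshot(n);cv2.imwrite(f"pics/{n}0.png",im[:,:,::-1]);c=eyes.get_calibration(n);print(n,c)
print(eyes.get_calibration("wrist"))
E
```

```text
pics
{'clock': 0.0, 'joint_pos': array([ 1.08291173,  0.47775767,  0.02233369,  1.55642566, -0.0114884 ,
        1.10930662, -0.08306749]), 'qd': array([ 5.25922730e-04, -6.72902785e-04, -6.26863176e-04, -8.97758657e-04,
        6.64493376e-04,  8.07342912e-04, -1.54848970e-05]), 'effort': array([ 7.26640252e-06, -5.82856429e+01,  1.53405178e+00, -2.72605777e+01,
       -5.44529117e-02,  1.69324171e-02,  1.66297641e-04]), 'tool_pos': array([ 0.24997298, -0.62629587,  0.18372102]), 'tool_rot': array([[ 9.28720384e-01,  3.70780039e-01, -7.81632725e-04],
       [ 3.70780837e-01, -9.28719038e-01,  1.58712062e-03],
       [-1.37444547e-04, -1.76380571e-03, -9.99998435e-01]]), 'contact_force': array([ 0.16063306, -0.76556614,  0.06192485]), 'ft_torque': array([ 0.00571632,  0.01442622, -0.01747599]), 'grasp_force': 0.0, 'opening': 0.08778110042641009}
top {'intrinsics': array([[491.3251688 ,   0.        , 319.31855508],
       [  0.        , 491.3251688 , 244.15124755],
       [  0.        ,   0.        ,   1.        ]]), 'R': array([[-1.15588350e-03, -9.99959772e-01,  8.89483529e-03],
   
[... 224 characters left out ...]
  , 321.77271351],
       [  0.        , 494.2042834 , 247.73216173],
       [  0.        ,   0.        ,   1.        ]]), 'R': array([[ 0.90238525, -0.43077208, -0.01167362],
       [-0.30914326, -0.62824836, -0.71395689],
       [ 0.30021876,  0.64787299, -0.70009234]]), 't': array([-0.53756654,  0.26463954,  0.84130648])}
{'intrinsics': array([[371.64829954,   0.        , 317.80108785],
       [  0.        , 371.64829954, 241.46179904],
       [  0.        ,   0.        ,   1.        ]]), 'R': array([[ 0.3709069 , -0.92866737, -0.00223237],
       [-0.89272844, -0.35721323,  0.27465367],
       [-0.25585933, -0.09987804, -0.96154063]]), 't': array([-0.67451977, -0.03313979,  0.39207039])}
```

View pics/top0.png

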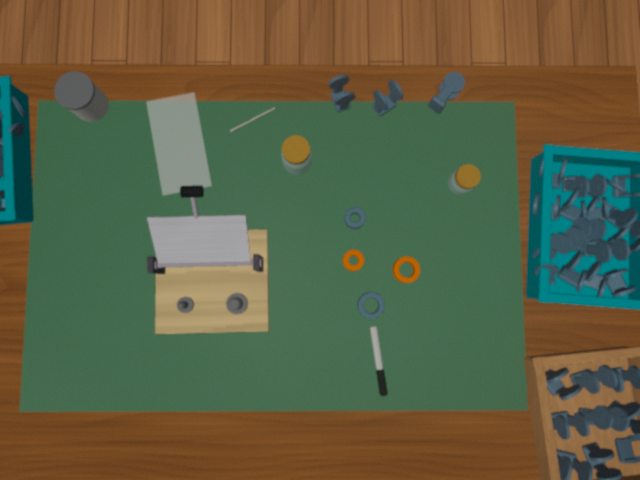

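View pics/side0.png

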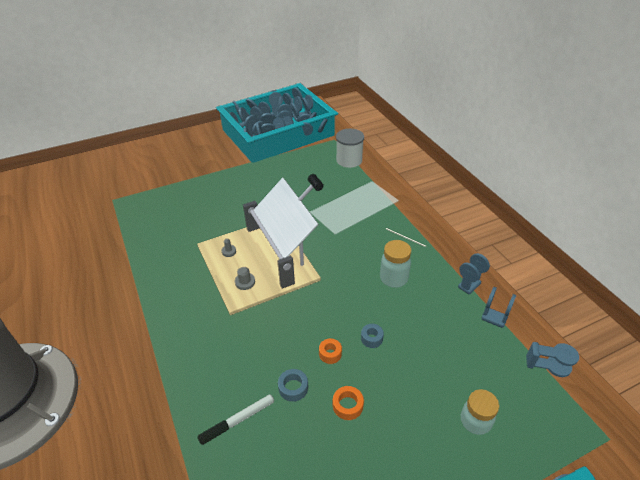

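The top view shows the small blue ring at about (355,217), the large one at (370,305), the small hub at (185,304), the large hub at (237,303) and the flap handle at (192,191). The orange rings, jars and marker are distractors. In the side view, the flap leans back to the far side.

```bash
cat > h.py <<'E'
import numpy as np, cv2
from cell import readout, eyes, manip
def ray(c,uv,fish=False):
    K=c["intrinsics"]; d=np.array([(uv[0]-K[0,2])/K[0,0],(uv[1]-K[1,2])/K[1,1],1.])
    if fish:
        th=np.hypot(d[0],d[1]); s=np.sin(th)/th if th>1e-9 else 1
        d=np.array([d[0]*s,d[1]*s,np.cos(th)])
    R=c["R"]; return -R.T@c["t"], R.T@d
def plane(c,uv,z,fish=False):
    o,d=ray(c,uv,fish); return o+d*(z-o[2])/d[2]
def cross(r1,r2):
    (o1,d1),(o2,d2)=r1,r2; d1=d1/np.linalg.norm(d1); d2=d2/np.linalg.norm(d2)
    s=np.linalg.lstsq(np.c_[d1,-d2],o2-o1,rcond=None)[0]
    a,b=o1+s[0]*d1,o2+s[1]*d2; return (a+b)/2,np.linalg.norm(a-b)
def blobs(mask,box=None,amin=20):
    m=mask.astype(np.uint8)
    if box is not None:
        k=np.zeros_like(m);x0,y0,x1,y1=box;k[y0:y1,x0:x1]=1;m=m*k
    n,l,st,ce=cv2.connectedComponentsWithStats(m)
    return [(ce[i].round(1),st[i].tolist()) for i in range(1,n) if st[i,4]>=amin]
E
python3 - <<'E'
from h import *
T=cv2.imread("pics/top0.png");S=cv2.imread("pics/side0.png")
ct,cs=eyes.get_calibration("top"),eyes.get_calibration("side")
for n,p in dict(rs=(355,217),rl=(370,305)).items():pass
for nm,im,c,bx in(("top",T,ct,[("rs",(335,200,375,235)),("rl",(350,285,392,325))]),("side",S,cs,[("rs",(355,318,390,352)),("rl",(270,362,315,405))])):
    hsv=cv2.cvtColor(im,cv2.COLOR_BGR2HSV)
    blue=(hsv[...,0]>95)&(hsv[...,0]<125)&(hsv[...,1]>50)
    for n,b in bx:
        # fill
        m=np.zeros(blue.shape,np.uint8);x0,y0,x1,y1=b;m[y0:y1,x0:x1]=blue[y0:y1,x0:x1]
        cn,_=cv2.findContours(m,cv2.RETR_EXTERNAL,cv2.CHAIN_APPROX_NONE);cc=max(cn,key=cv2.contourArea)
        M=cv2.moments(cc);uv=(M['m10']/M['m00'],M['m01']/M['m00']);print(nm,n,uv,cv2.boundingRect(cc),plane(c,uv,.013).round(4))
# plate
hsv=cv2.cvtColor(T,cv2.COLOR_BGR2HSV)
ply=(hsv[...,0]<30)&(hsv[...,2]>140)&(hsv[...,1]>40)&(hsv[...,1]<150)
print("ply",blobs(ply,(140,220,285,345),200))
m=np.zeros(ply.shape,np.uint8);m[220:345,140:285]=ply[220:345,140:285]
# edges: left, right, bottom line fits
L=[(np.flatnonzero(m[r]).min(),np.flatnonzero(m[r]).max(),r) for r in range(280,325,4)]
print("right",[plane(ct,(b+1,r),.01)[:2].round(3) for a,b,r in (L[0],L[5],L[-1])],"left",[plane(ct,(a,r),.01)[:2].round(3) for a,b,r in (L[0],L[5],L[-1])])
B=[(u,np.flatnonzero(m[:,u]).max()+1) for u in (165,190,215,240,260)]
print("bottom",[plane(ct,p,.01)[:2].round(4) for p in B])
for nm,im,c,bb in(("top",T,ct,dict(hs=(172,290,200,318),hl=(222,288,252,318),hd=(178,182,206,200))),("side",S,cs,dict(hs=(218,236,240,260),hl=(232,264,258,292),hd=(306,172,326,192)))):
    g=cv2.cvtColor(im,cv2.COLOR_BGR2HSV)
    for k,b in bb.items():
        mk=(g[...,1]<60)&(g[...,2]<140) if k!="hd" else g[...,2]<60
        r=blobs(mk,b,15); print(nm,k,[(q,st,plane(c,q,.18 if k=="hd" else .02)[:2].round(4)) for q,st in r])
for nm,im,(x0,y0,x1,y1) in(("t",T,(140,175,280,340)),):
    cv2.imwrite("pics/crop.png",cv2.resize(im[y0:y1,x0:x1],None,fx=3.6,fy=3.6,interpolation=cv2.INTER_CUBIC))
E
```

```text
top rs (354.5043370508054, 217.43060718711274) (345, 208, 20, 20) [ 0.6256 -0.158   0.013 ]
top rl (370.4254772393539, 304.91409691629957) (358, 293, 26, 25) [ 0.453  -0.1876  0.013 ]
side rs (371.85980902777777, 335.35112847222223) (361, 324, 22, 24) [ 0.623  -0.1587  0.013 ]
side rl (292.78303886925795, 384.59952885747936) (278, 369, 30, 32) [ 0.451  -0.1883  0.013 ]
ply [(array([214.1, 295.2]), [155, 230, 113, 104, 7223])]
right [array([0.502, 0.015]), array([0.463, 0.012]), array([0.416, 0.012])] left [array([0.502, 0.232]), array([0.463, 0.231]), array([0.417, 0.231])]
bottom [array([0.3976, 0.2113]), array([0.3994, 0.163 ]), array([0.3993, 0.1146]), array([0.4011, 0.0662]), array([0.403 , 0.0274])]
top hs [(array([184.7, 304.5]), [177, 297, 16, 16, 202], array([0.4544, 0.1721]))]
top hl [(array([236.4, 303.1]), [226, 293, 21, 21, 348], array([0.457 , 0.0725]))]
top hd [(array([191.7, 191.3]), [181, 186, 22, 11, 225], array([0.6424, 0.1236]))]
side hs [(array([228.1, 248.9]), [222, 239, 14, 18, 175], array([0.4523, 0.1719]))]
side hl [(array([244.3, 279. ]), [235, 267, 20, 23, 338], array([0.4551, 0.0728]))]
side hd [(array([315.2, 182.1]), [308, 174, 15, 17, 148], array([0.6363, 0.1103]))]
```

View pics/crop.png

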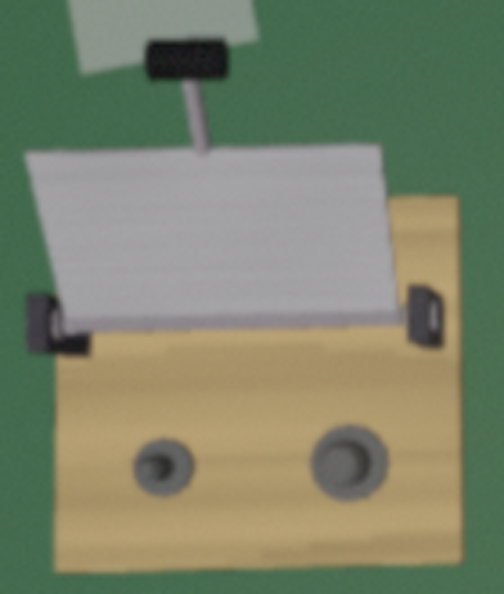

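The crop confirms the small hub on the left (large +y) and the large hub on the right, with the handle near the jig centreline. The sizes and the 100 mm hub spacing match, so I'll go above the large ring.

Emit:
step_arm([
  [[0,0,6.8],[0,0,0],0],
  [[0,0,6.8],[0,0,0],0],
  [[0,0,6.8],[0,0,0],0],
])

```text
clock: 0.4
tool_pos: [0.25, -0.6266, 0.1841]
tool_rot: [[1.0, 0.019, -0.0], [0.019, -1.0, 0.001], [-0.0, -0.001, -1.0]]
contact_force: [0.1, -0.1, 0.3]
opening: 0.0881
grasp_force: 0.0
```

Emit:
step_arm([
  [[0,0,0],[1.8,-3.6,0],0],
  [[0,0,0],[1.8,-3.6,0],0],
  [[0,0,0],[1.8,-3.6,0],0],
  [[0,0,0],[1.8,-3.6,0],0],
  [[0,0,0],[1.8,-3.6,0],0],
  [[0,0,0],[1.8,-3.6,0],0],
  [[0,0,0],[1.8,-3.6,0],0],
  [[0,0,0],[1.8,-3.6,0],0],
  [[0,0,0],[1.8,-3.6,0],0],
  [[0,0,0],[1.8,-3.6,0],0],
  [[0,0,0],[1.8,-3.6,0],0],
  [[0,0,0],[1.5,-3.6,0],0],
])

```text
clock: 1.6
tool_pos: [0.4534, -0.1883, 0.1845]
tool_rot: [[1.0, 0.024, -0.0], [0.024, -1.0, 0.0], [-0.0, -0.0, -1.0]]
contact_force: [0.6, 0.4, 0.2]
opening: 0.0874
grasp_force: 0.0
```

```bash
cat >> h.py <<'E'
def wring(rough,z,name,rad,colour="blue"):
    """outer contour of the blob near the rough point, each pixel centroid cast onto height z"""
    c=eyes.get_calibration("wrist"); im=eyes.snapshot("wrist")[:,:,::-1].copy(); cv2.imwrite(f"pics/{name}.png",im)
    hsv=cv2.cvtColor(im,cv2.COLOR_BGR2HSV)
    m=((hsv[...,0]>95)&(hsv[...,0]<125)&(hsv[...,1]>50)) if colour=="blue" else ((hsv[...,1]<60)&(hsv[...,2]<150))
    cn,_=cv2.findContours(m.astype(np.uint8),cv2.RETR_CCOMP,cv2.CHAIN_APPROX_NONE)
    out=[]
    for k in cn:
        if len(k)<30: continue
        P=np.array([plane(c,p,z,True)[:2] for p in k[:,0].astype(float)])
        (x,y),r=cv2.minEnclosingCircle(P.astype(np.float32)*1000)
        e=cv2.fitEllipse(P.astype(np.float32)*1000)
        if np.hypot(x/1000-rough[0],y/1000-rough[1])<.06: print(name,"z",z,"encl",round(x,1),round(y,1),"r",round(r,1),"ell",np.round(e[0],1),np.round(e[1],1),"px",k[:,0].mean(0).round())
    return im
def where():
    s=readout.sense(); print("t",round(s["clock"],2),"tcp",s["tool_pos"].round(4),"x",s["tool_rot"][:,0].round(3),"z",s["tool_rot"][:,2].round(3),"F",s["contact_force"].round(1),"open",round(s["opening"],4),"g",round(s["grasp_force"],1)); return s
E
python3 - <<'E'
from h import *
where(); wring((.453,-.188),.022,"w1",26)
E
```

```text
t 1.6 tcp [ 0.4534 -0.1883  0.1845] x [ 1.     0.024 -0.   ] z [-0.  0. -1.] F [0.6 0.4 0.2] open 0.0874 g 0.0
w1 z 0.022 encl 454.8 -186.2 r 25.6 ell [ 454.7 -185.6] [48.3 50.1] px [315. 213.]
w1 z 0.022 encl 456.1 -185.6 r 16.5 ell [ 455.7 -185.7] [29.7 32. ] px [315. 212.]
```

View pics/w1.png

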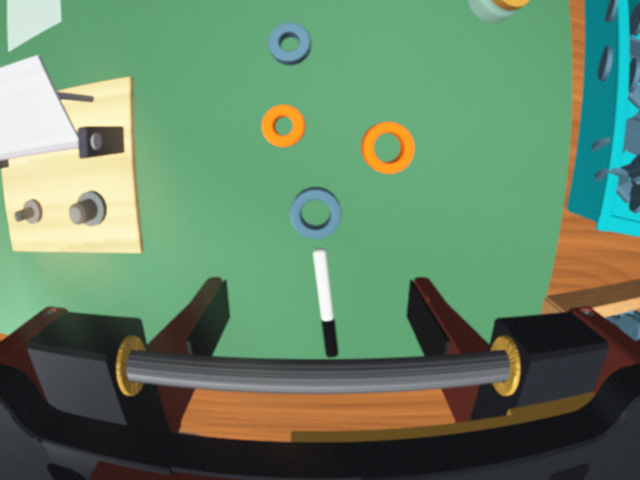

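The wrist view shows the large blue ring at (315,213), with the pen clear of the finger lanes. The ring measures about (0.4535, -0.187), and the gripper is already over it.

Emit:
step_arm([
  [[0,0,0],[0,-0.12,2],0],
  [[0,0,0],[0,0,3],0],
  [[0,0,0],[0,0,3],0],
  [[0,0,0],[0,0,3],0],
  [[0,0,0],[0,0,3],0],
  [[0,0,0],[0,0,2.4],0],
  [[0,0,0],[0,0,1.5],0],
  [[0,0,0],[0,0,0],0],
])

```text
clock: 2.45
tool_pos: [0.4509, -0.1883, 0.0036]
tool_rot: [[1.0, 0.024, -0.004], [0.024, -1.0, 0.001], [-0.004, -0.001, -1.0]]
contact_force: [-0.6, -0.7, -0.0]
opening: 0.088
grasp_force: 0.0
```

Emit:
step_arm([
  [[0,0,0],[0,0,0],0.6],
  [[0,0,0],[0,0,0],0.8],
  [[0,0,0],[0,0,0],1],
  [[0,0,0],[0,0,0],1],
  [[0,0,0],[0,0,0],1],
  [[0,0,0],[0,0,0],1],
  [[0,0,0],[0,0,0],1],
  [[0,0,0],[0,0,0],1],
])

```text
clock: 3.25
tool_pos: [0.4529, -0.1887, 0.0057]
tool_rot: [[1.0, 0.024, -0.0], [0.024, -1.0, 0.0], [-0.0, -0.0, -1.0]]
contact_force: [1.3, -0.0, 0.7]
opening: 0.0271
grasp_force: 0.0
```

Run:
```python
from h import *
where(); im=wring((.453,-.188),.022,"w2",26)
t=eyes.snapshot("top")[:,:,::-1];s=eyes.snapshot("side")[:,:,::-1]
a=cv2.resize(im,(480,360));b=cv2.resize(s[300:460,180:420],(480,320))[:240]
cv2.imwrite("pics/c2.png",np.vstack([np.hstack([a[:,:400],cv2.resize(t[240:360,300:440],(400,360))]),np.hstack([cv2.resize(s[300:460,180:420],(800,240))])]))
```

```text
t 3.25 tcp [ 0.4529 -0.1887  0.0057] x [ 1.     0.024 -0.   ] z [-0.  0. -1.] F [ 1.3 -0.   0.7] open 0.0271 g 0.0
w2 z 0.022 encl 455.8 -186.8 r 27.3 ell [ 456.5 -187.2] [45.  54.7] px [313. 277.]
w2 z 0.022 encl 458.8 -186.6 r 14.8 ell [ 457.8 -186.7] [24.3 28.8] px [314. 274.]
```

View pics/c2.png

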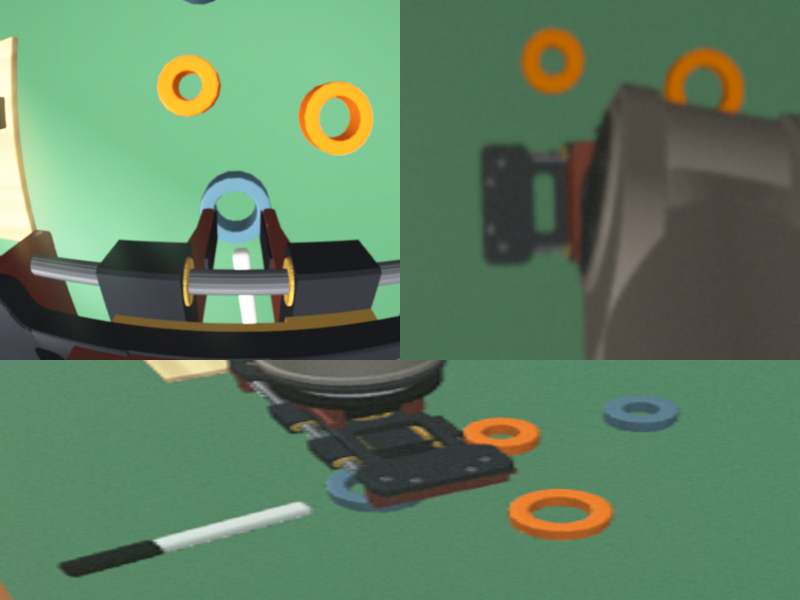

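The ring still sits between the fingers, and the opening reading looks odd. I'll wait a few rows and read it again.

Emit:
step_arm([
  [[0,0,0],[0,0,0],1],
  [[0,0,0],[0,0,0],1],
  [[0,0,0],[0,0,0],1],
  [[0,0,0],[0,0,0],1],
])

```text
clock: 3.8
tool_pos: [0.4529, -0.1888, 0.0057]
tool_rot: [[1.0, 0.024, 0.0], [0.024, -1.0, 0.0], [0.0, -0.0, -1.0]]
contact_force: [0.0, 0.2, 0.3]
opening: 0.0006
grasp_force: 0.0
```

Run:
```python
from h import *
where(); im=wring((.453,-.188),.022,"w3",26); wring((.453,-.188),.0,"w3b",26)
t=eyes.snapshot("top")[:,:,::-1];s=eyes.snapshot("side")[:,:,::-1]
cv2.imwrite("pics/c3.png",np.vstack([cv2.resize(im[180:420,160:480],(400,300)),cv2.resize(s[350:410,240:320],(400,300))]))
```

```text
t 3.8 tcp [ 0.4529 -0.1888  0.0057] x [1.    0.024 0.   ] z [ 0.  0. -1.] F [0.  0.2 0.3] open 0.0006 g 0.0
w3 z 0.022 encl 437.2 -189.5 r 8.4 ell [ 434.3 -189.5] [ 2.3 21.3] px [318. 310.]
w3 z 0.022 encl 456.3 -186.4 r 26.9 ell [ 456.5 -186.7] [46.5 50. ] px [313. 270.]
w3b z 0.0 encl 426.5 -189.8 r 9.7 ell [ 423.8 -189.8] [ 2.5 23.9] px [318. 310.]
w3b z 0.0 encl 447.7 -186.4 r 30.1 ell [ 447.8 -186.6] [52.1 56. ] px [313. 270.]
```

View pics/c3.png

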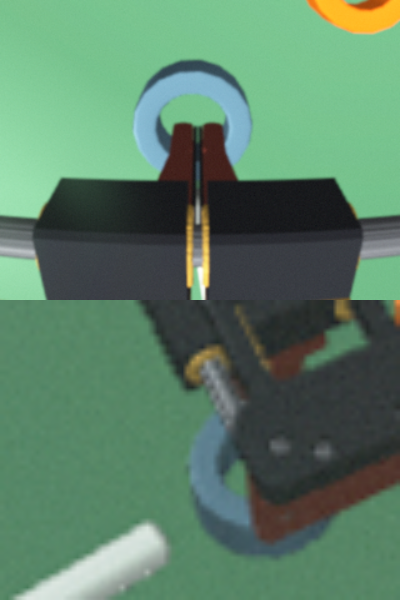

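Run:
```python
from h import *
cs,ct,cw=[eyes.get_calibration(n) for n in("side","top","wrist")]
def proj(c,X):
    p=c["R"]@X+c["t"]; return (p/p[2]*c["intrinsics"][0,0]+c["intrinsics"][:,2])[:2].round(1)
def fproj(c,X):
    p=c["R"]@X+c["t"]; r=np.hypot(p[0],p[1]);th=np.arctan2(r,p[2]); return (c["intrinsics"][0,0]*th*p[:2]/r+c["intrinsics"][:2,2]).round(1)
for dx in(-.01,0,.01):
  for z in(.0057,.015,.025,.035): print(dx,z,proj(cs,np.array([.4529+dx,-.1888,z])),fproj(cw,np.array([.4529+dx,-.1888,z])))
print(cw, -cw["R"].T@cw["t"])
```

```text
-0.01 0.0057 [288.8 388.9] [317.  288.7]
-0.01 0.015 [288.4 386.1] [317.  295.1]
-0.01 0.025 [288.1 383.1] [316.9 302.7]
-0.01 0.035 [287.7 379.9] [316.9 311. ]
0 0.0057 [294.1 386.6] [317.4 272.7]
0 0.015 [293.8 383.8] [317.4 278.7]
0 0.025 [293.5 380.7] [317.4 285.7]
0 0.035 [293.2 377.6] [317.3 293.3]
0.01 0.0057 [299.4 384.4] [317.8 256.3]
0.01 0.015 [299.2 381.5] [317.8 261.6]
0.01 0.025 [298.9 378.4] [317.8 267.9]
0.01 0.035 [298.7 375.3] [317.8 274.9]
{'intrinsics': array([[371.64829954,   0.        , 317.80108785],
       [  0.        , 371.64829954, 241.46179904],
       [  0.        ,   0.        ,   1.        ]]), 'R': array([[ 2.38976528e-02, -9.99714199e-01, -6.49306174e-04],
       [-9.61239111e-01, -2.31563683e-02,  2.74741979e-01],
       [-2.74678493e-01, -5.94154994e-03, -9.61517771e-01]]), 't': array([-0.19977996,  0.44745835,  0.34271209])} [ 0.52902437 -0.18732511  0.20645845]
```

The fingers shut above the ring without touching it. In the wrist view, their tips appear at about row 278, roughly 3–4 cm higher than the reported TCP implies. I'll reopen them and check this numerically.

Emit:
step_arm([
  [[0,0,0],[0,0,0],0],
  [[0,0,0],[0,0,0],0],
  [[0,0,0],[0,0,0],0],
  [[0,0,0],[0,0,0],0],
  [[0,0,0],[0,0,0],0],
  [[0,0,0],[0,0,0],0],
  [[0,0,0],[0,0,0],0],
  [[0,0,0],[0,0,0],0],
  [[0,0,0],[0,0,0],0],
  [[0,0,0],[0,0,0],0],
  [[0,0,0],[0,0,0],0],
  [[0,0,0],[0,0,0],0],
])

```text
clock: 5.2
tool_pos: [0.4529, -0.1888, 0.0056]
tool_rot: [[1.0, 0.024, -0.0], [0.024, -1.0, -0.0], [-0.0, 0.0, -1.0]]
contact_force: [-0.3, 0.5, -0.1]
opening: 0.0877
grasp_force: 0.0
```

Run:
```python
from h import *
s=where(); print([a for a in dir(manip) if a[0]!='_'],manip.tcp_to_grasp)
im=wring((.453,-.188),.022,"w4",26)
cv2.imwrite("pics/c4.png",cv2.resize(im[170:400,150:490],(790,534)))
```

```text
t 5.2 tcp [ 0.4529 -0.1888  0.0056] x [ 1.     0.024 -0.   ] z [-0. -0. -1.] F [-0.3  0.5 -0.1] open 0.0877 g 0.0
['MotionError', 'hand_in', 'tcp_to_grasp'] 0.0187
w4 z 0.022 encl 455.8 -186.2 r 27.3 ell [ 455.6 -186.7] [49.3 54. ] px [314. 276.]
w4 z 0.022 encl 458.6 -186.6 r 14.7 ell [ 457.8 -186.7] [24.3 28.8] px [314. 274.]
```

View pics/c4.png

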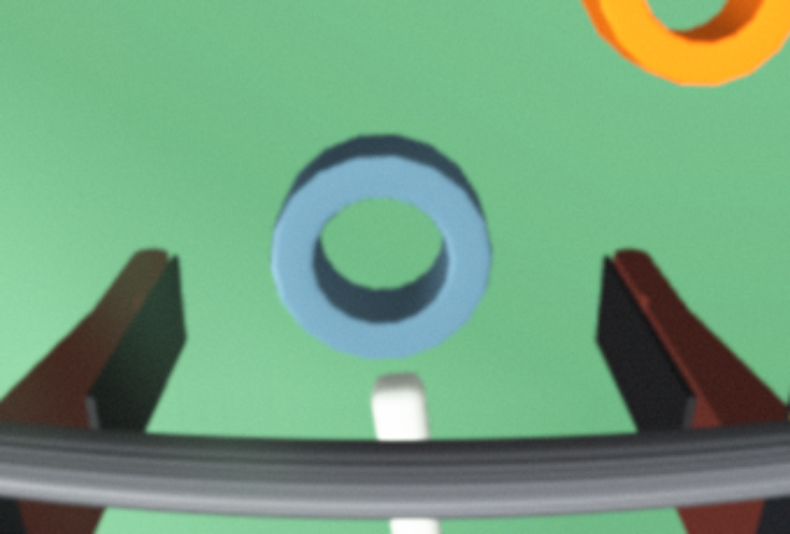

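The pad tip corners at (227,281) and (410,281) are 184 px apart for 88 mm. That puts the real tips about 34 mm short of the reported TCP, at z≈0.04, which agrees with the shut going over the ring. So I descend about 30 mm further, slowly, watching the force.

Emit:
step_arm([
  [[0,0,0],[0.15,-0.2,0.5],0],
  [[0,0,0],[0,0,0.5],0],
  [[0,0,0],[0,0,0.5],0],
  [[0,0,0],[0,0,0.5],0],
  [[0,0,0],[0,0,0],0],
  [[0,0,0],[0,0,0],0],
])

```text
clock: 5.85
tool_pos: [0.4542, -0.1867, -0.0146]
tool_rot: [[1.0, 0.024, -0.0], [0.024, -1.0, 0.0], [-0.0, -0.0, -1.0]]
contact_force: [-0.0, -0.7, -0.4]
opening: 0.088
grasp_force: 0.0
```

Emit:
step_arm([
  [[0,0,0],[0,0,0.3],0],
  [[0,0,0],[0,0,0.3],0],
  [[0,0,0],[0,0,0.2],0],
  [[0,0,0],[0,0,0],0],
])

```text
clock: 6.25
tool_pos: [0.4542, -0.1867, -0.0226]
tool_rot: [[1.0, 0.024, -0.0], [0.024, -1.0, 0.0], [-0.0, -0.0, -1.0]]
contact_force: [0.8, -0.2, -0.1]
opening: 0.0881
grasp_force: 0.0
```

Emit:
step_arm([
  [[0,0,0],[0,0,0],1],
  [[0,0,0],[0,0,0],1],
  [[0,0,0],[0,0,0],1],
  [[0,0,0],[0,0,0],1],
  [[0,0,0],[0,0,0],1],
  [[0,0,0],[0,0,0],1],
  [[0,0,0],[0,0,0],1],
  [[0,0,0],[0,0,0],1],
])

```text
clock: 7.05
tool_pos: [0.4544, -0.1868, -0.0223]
tool_rot: [[1.0, 0.024, 0.0], [0.024, -1.0, -0.0], [0.0, 0.0, -1.0]]
contact_force: [-0.8, -0.7, 0.5]
opening: 0.0497
grasp_force: 30.0
```

The grip holds: 50 mm opening, 30 N. The held ring's underside is at z=0 with the TCP reading -0.022, so seating it needs a TCP reading of about -0.004. I'll lift, go partway and measure the hubs.

Emit:
step_arm([
  [[0,0,0],[0,0,-1],1],
  [[0,0,0],[0,0,-2.5],1],
  [[0,0,0],[0,0,-2.5],1],
  [[0,0,0],[0,0,-2.5],1],
  [[0,0,0],[0,0,-1.5],1],
  [[0,0,0],[0.1,-2.5,0],1],
  [[0,0,0],[0.1,-3.5,0],1],
  [[0,0,0],[0.1,-3.5,0],1],
  [[0,0,0],[0.1,-3.5,0],1],
  [[0,0,0],[0.1,-2.5,0],1],
  [[0,0,0],[0,-1.5,0],1],
  [[0,0,0],[0,0,0],1],
])

```text
clock: 8.25
tool_pos: [0.4554, -0.0144, 0.0783]
tool_rot: [[1.0, 0.028, 0.001], [0.028, -1.0, 0.001], [0.001, -0.001, -1.0]]
contact_force: [0.2, 0.9, -0.9]
opening: 0.0504
grasp_force: 30.0
```

```bash
cat >> h.py <<'E'
def hubs(im,c):
    # flange tops (z .018) and spindle tops (z .048) from grey blobs on plywood
    hsv=cv2.cvtColor(im,cv2.COLOR_BGR2HSV); m=((hsv[...,1]<70)&(hsv[...,2]<170)).astype(np.uint8)
    cn,_=cv2.findContours(m,cv2.RETR_EXTERNAL,cv2.CHAIN_APPROX_NONE)
    for k in cn:
        if len(k)<25: continue
        P=np.array([plane(c,p,.018,True)[:2] for p in k[:,0].astype(float)])*1000
        if abs(P[:,0].mean()-455)<35 and 20<P[:,1].mean()<240: print("blob",P.min(0).round(1),P.max(0).round(1),"px",k[:,0].min(0),k[:,0].max(0))
E
python3 - <<'E'
from h import *
where(); im=wring((.44,0),.122,"w5",26); c=eyes.get_calibration("wrist"); hubs(im,c)
E
```

```text
t 8.25 tcp [ 0.4554 -0.0144  0.0783] x [1.    0.028 0.001] z [ 0.001  0.001 -1.   ] F [ 0.2  0.9 -0.9] open 0.0504 g 30.0
w5 z 0.122 encl 457.0 -14.5 r 27.8 ell [456.7 -14.7] [50.7 55. ] px [318. 300.]
w5 z 0.122 encl 460.1 -14.6 r 14.4 ell [459.5 -14.6] [22.3 28.1] px [318. 297.]
blob [440.2 185.7] [453.7 199. ] px [ 69 239] [ 81 254]
blob [444.2 164.3] [462.8 187.2] px [ 78 229] [ 99 250]
blob [443.2 153.5] [471.3 174.2] px [ 88 219] [109 252]
blob [436.9  50.5] [478.1  93.9] px [175 211] [228 263]
```

View pics/w5.png

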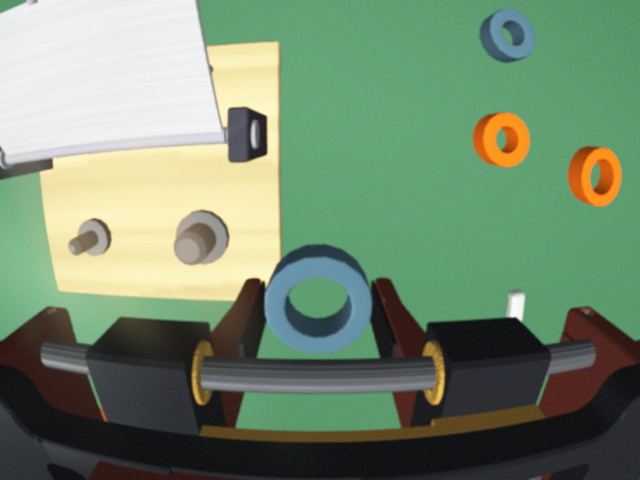

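The wrist view shows the large hub's flange at about (202,238), i.e. (0.4575, 0.072), and the ring held squarely between the fingers. Relative to the pick, the TCP target is (0.458, 0.072).

Emit:
step_arm([
  [[0,0,0],[0.1,-2,0],1],
  [[0,0,0],[0.1,-3,0],1],
  [[0,0,0],[0.1,-2.1,0],1],
  [[0,0,0],[0.1,-1,0],1],
  [[0,0,0],[0,-0.5,0],1],
  [[0,0,0],[0,0,0],1],
  [[0,0,0],[0,0,0],1],
])

```text
clock: 9.0
tool_pos: [0.4572, 0.068, 0.0776]
tool_rot: [[1.0, 0.022, -0.0], [0.022, -1.0, -0.001], [-0.0, 0.001, -1.0]]
contact_force: [0.2, 0.0, -0.1]
opening: 0.0502
grasp_force: 30.0
```

Run:
```python
from h import *
where()
```

```text
t 9.0 tcp [0.4572 0.068  0.0776] x [ 1.     0.022 -0.   ] z [-0.    -0.001 -1.   ] F [ 0.2  0.  -0.1] open 0.0502 g 30.0
```

Emit:
step_arm([
  [[0,0,0],[0.1,-0.4,0],1],
  [[0,0,0],[0,0,1],1],
  [[0,0,0],[0,0,1.5],1],
  [[0,0,0],[0,0,1.2],1],
  [[0,0,0],[0,0,0.6],1],
  [[0,0,0],[0,0,0.4],1],
  [[0,0,0],[0,0,0.4],1],
  [[0,0,0],[0,0,0.4],1],
  [[0,0,0],[0,0,0],1],
])

```text
clock: 9.9
tool_pos: [0.4581, 0.0734, 0.0224]
tool_rot: [[1.0, 0.024, -0.0], [0.024, -1.0, -0.0], [-0.0, 0.0, -1.0]]
contact_force: [0.1, 0.1, -0.7]
opening: 0.05
grasp_force: 30.0
```

Emit:
step_arm([
  [[0,0,0],[0,0,0.5],1],
  [[0,0,0],[0,0,0.5],1],
  [[0,0,0],[0,0,0.5],1],
  [[0,0,0],[0,0,0.5],1],
  [[0,0,0],[0,0,0.3],1],
  [[0,0,0],[0,0,0.1],1],
  [[0,0,0],[0,0,0],1],
])

```text
clock: 10.6
tool_pos: [0.4581, 0.0734, -0.0015]
tool_rot: [[1.0, 0.024, -0.0], [0.024, -1.0, -0.0], [-0.0, 0.0, -1.0]]
contact_force: [-0.2, -0.3, -0.7]
opening: 0.0502
grasp_force: 30.0
```

Emit:
step_arm([
  [[0,0,0],[0,0,0.1],1],
  [[0,0,0],[0,0,0.1],1],
  [[0,0,0],[0,0,0],1],
  [[0,0,0],[0,0,0],0.3],
  [[0,0,0],[0,0,0],0],
  [[0,0,0],[0,0,0],0],
  [[0,0,0],[0,0,0],0],
  [[0,0,0],[0,0,0],0],
  [[0,0,0],[0,0,0],0],
  [[0,0,0],[0,0,0],0],
  [[0,0,0],[0,0,0],0],
  [[0,0,0],[0,0,0],0],
])

```text
clock: 11.8
tool_pos: [0.4582, 0.0734, -0.0033]
tool_rot: [[1.0, 0.024, -0.0], [0.024, -1.0, -0.0], [-0.0, 0.0, -1.0]]
contact_force: [-0.2, 0.3, -0.2]
opening: 0.088
grasp_force: 0.0
```

Emit:
step_arm([
  [[0,0,0],[0,0,-1],0],
  [[0,0,0],[0,0,-2],0],
  [[0,0,0],[0,0,-3],0],
  [[0,0,0],[0,0,-3],0],
  [[0,0,0],[0,0,-3],0],
  [[0,0,0],[0,0,-2],0],
  [[0,0,0],[0.5,3,0],0],
  [[0,0,0],[1,4,0],0],
  [[0,0,0],[1,4,0],0],
  [[0,0,0],[1,4,0],0],
  [[0,0,0],[1,3,0],0],
])

```text
clock: 12.9
tool_pos: [0.5075, -0.1083, 0.1376]
tool_rot: [[1.0, 0.022, 0.001], [0.022, -1.0, -0.001], [0.001, 0.001, -1.0]]
contact_force: [0.7, 1.0, 0.1]
opening: 0.0878
grasp_force: 0.0
```

Run:
```python
from h import *
where(); t=eyes.snapshot("top")[:,:,::-1];s=eyes.snapshot("side")[:,:,::-1]
wring((.625,-.158),.022,"w6",21)
cv2.imwrite("pics/c6.png",np.hstack([cv2.resize(t[225:340,145:275],(400,354)),cv2.resize(s[215:315,190:303],(400,354))]))
```

```text
t 12.9 tcp [ 0.5075 -0.1083  0.1376] x [1.    0.022 0.001] z [ 0.001 -0.001 -1.   ] F [0.7 1.  0.1] open 0.0878 g 0.0
w6 z 0.022 encl 624.9 -156.0 r 21.0 ell [ 625.1 -156. ] [38.8 41. ] px [374.  93.]
w6 z 0.022 encl 624.4 -155.2 r 10.5 ell [ 624.4 -155.3] [18.1 20.6] px [373.  93.]
```

View pics/c6.png

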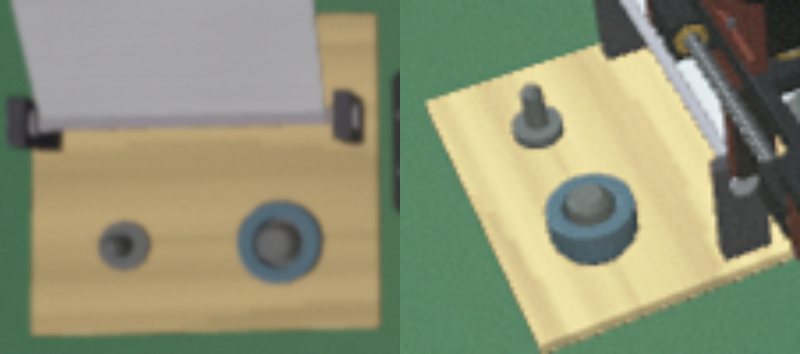

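The large ring is seated on its hub flange in both views. Next is the small ring at about (0.625, -0.157).

Emit:
step_arm([
  [[0,0,0],[2.5,1.2,0],0],
  [[0,0,0],[3.5,1.5,0],0],
  [[0,0,0],[3,1.2,0],0],
  [[0,0,0],[1.7,0.7,0],0],
  [[0,0,0],[1,0.5,0],0],
  [[0,0,0],[0,0,0],0],
  [[0,0,0],[0,0,0],0],
])

```text
clock: 13.75
tool_pos: [0.6248, -0.1526, 0.1366]
tool_rot: [[1.0, 0.025, -0.001], [0.025, -1.0, 0.001], [-0.001, -0.001, -1.0]]
contact_force: [-0.4, 0.1, -0.7]
opening: 0.088
grasp_force: 0.0
```

Run:
```python
from h import *
where(); wring((.625,-.158),.022,"w7",21)
```

```text
t 13.75 tcp [ 0.6248 -0.1526  0.1366] x [ 1.     0.025 -0.001] z [-0.001  0.001 -1.   ] F [-0.4  0.1 -0.7] open 0.088 g 0.0
w7 z 0.022 encl 627.2 -156.9 r 20.9 ell [ 627.1 -156.9] [39.  41.3] px [323. 223.]
w7 z 0.022 encl 627.8 -157.0 r 10.6 ell [ 628.1 -156.8] [18.1 20.3] px [323. 222.]
```

Emit:
step_arm([
  [[0,0,0],[0.18,0.44,1],0],
  [[0,0,0],[0,0,3],0],
  [[0,0,0],[0,0,3],0],
  [[0,0,0],[0,0,3],0],
  [[0,0,0],[0,0,2],0],
  [[0,0,0],[0,0,1],0],
  [[0,0,0],[0,0,1],0],
  [[0,0,0],[0,0,1],0],
  [[0,0,0],[0,0,0.9],0],
  [[0,0,0],[0,0,0],0],
])

```text
clock: 14.8
tool_pos: [0.6269, -0.1579, -0.0233]
tool_rot: [[1.0, 0.024, -0.001], [0.024, -1.0, 0.0], [-0.001, -0.0, -1.0]]
contact_force: [0.1, 0.1, -0.1]
opening: 0.0875
grasp_force: 0.0
```

Emit:
step_arm([
  [[0,0,0],[0,0,0],1],
  [[0,0,0],[0,0,0],1],
  [[0,0,0],[0,0,0],1],
  [[0,0,0],[0,0,0],1],
  [[0,0,0],[0,0,0],1],
  [[0,0,0],[0,0,0],1],
  [[0,0,0],[0,0,0],1],
  [[0,0,0],[0,0,0],1],
])

```text
clock: 15.6
tool_pos: [0.6276, -0.158, -0.0222]
tool_rot: [[1.0, 0.024, 0.0], [0.024, -1.0, -0.0], [0.0, 0.0, -1.0]]
contact_force: [-0.9, -0.7, 1.5]
opening: 0.0407
grasp_force: 30.0
```

The small ring is gripped, at 41 mm. I'll lift it and move round in front of the jig for a check.

Emit:
step_arm([
  [[0,0,0],[0,0,-1],1],
  [[0,0,0],[0,0,-3],1],
  [[0,0,0],[0,0,-4],1],
  [[0,0,0],[0,0,-3],1],
  [[0,0,0],[0,0,-1],1],
  [[0,0,0],[-2,-1.2,0],1],
  [[0,0,0],[-3.5,-2.1,0],1],
  [[0,0,0],[-3.5,-2.1,0],1],
  [[0,0,0],[-3.5,-2.1,0],1],
  [[0,0,0],[-3,-1.8,0],1],
  [[0,0,0],[-1.4,-0.9,0],1],
])

```text
clock: 16.7
tool_pos: [0.4524, -0.0588, 0.097]
tool_rot: [[1.0, 0.025, -0.003], [0.025, -1.0, -0.0], [-0.003, -0.0, -1.0]]
contact_force: [1.1, 0.2, -1.1]
opening: 0.0413
grasp_force: 30.0
```

Emit:
step_arm([
  [[0,0,0],[0,-1.5,0],1],
  [[0,0,0],[0,-3.5,0],1],
  [[0,0,0],[0,-3.5,0],1],
  [[0,0,0],[0,-3.5,0],1],
  [[0,0,0],[0,-3,0],1],
  [[0,0,0],[0,-1.5,0],1],
  [[0,0,0],[0,0,0],1],
  [[0,0,0],[0,0,0],1],
])

```text
clock: 17.5
tool_pos: [0.4518, 0.1041, 0.0973]
tool_rot: [[1.0, 0.024, -0.001], [0.024, -1.0, -0.001], [-0.001, 0.001, -1.0]]
contact_force: [0.0, 0.5, -0.6]
opening: 0.041
grasp_force: 30.0
```

Run:
```python
from h import *
where(); c=eyes.get_calibration("wrist"); im=wring((.456,.11),.142,"w8",26); hubs(im,c)
for z in(.04,): 
  wring((.457,.073),z,"w8b",26)
```

```text
t 17.5 tcp [0.4518 0.1041 0.0973] x [ 1.     0.024 -0.001] z [-0.001 -0.001 -1.   ] F [ 0.   0.5 -0.6] open 0.041 g 30.0
w8 z 0.142 encl 466.0 95.6 r 37.3 ell [463.1  98.5] [38.6 79.6] px [335. 274.]
w8 z 0.142 encl 455.4 103.9 r 8.8 ell [455.3 104. ] [11.9 17.1] px [318. 300.]
w8 z 0.142 encl 485.6 86.2 r 9.5 ell [485.6  86.5] [17.2 18.4] px [360. 237.]
blob [435.7  56.7] [467.6  87.3] px [339 218] [378 257]
blob [440.5 158. ] [471.  188.5] px [212 211] [249 248]
blob [453.2  45.9] [481.7  98.4] px [325 200] [392 235]
w8b z 0.04 encl 426.1 90.5 r 61.6 ell [420.5  93.6] [ 63.8 131.8] px [335. 274.]
w8b z 0.04 encl 407.9 102.2 r 14.6 ell [407.9 102.3] [19.8 28.2] px [318. 300.]
w8b z 0.04 encl 457.9 73.5 r 15.6 ell [457.9  73.9] [28.5 30.3] px [359. 237.]
```

Emit:
step_arm([
  [[0,0,0],[0.2,-2,0],1],
  [[0,0,0],[0.2,-2.5,0],1],
  [[0,0,0],[0.2,-1.5,0],1],
  [[0,0,0],[0,-0.8,0],1],
  [[0,0,0],[0,0,0],1],
  [[0,0,0],[0,0,0],1],
  [[0,0,0],[0,0,0],1],
])

```text
clock: 18.3
tool_pos: [0.4567, 0.1716, 0.0975]
tool_rot: [[1.0, 0.022, -0.0], [0.022, -1.0, -0.001], [-0.0, 0.001, -1.0]]
contact_force: [-1.0, -0.3, -0.1]
opening: 0.0412
grasp_force: 30.0
```

Adjust y by about 1 mm and descend to just above the spindle top, then slowly down.

Emit:
step_arm([
  [[0,0,0],[-0.05,-0.1,0],1],
  [[0,0,0],[0,0,1],1],
  [[0,0,0],[0,0,2],1],
  [[0,0,0],[0,0,2],1],
  [[0,0,0],[0,0,0.8],1],
  [[0,0,0],[0,0,0.4],1],
  [[0,0,0],[0,0,0.4],1],
  [[0,0,0],[0,0,0.4],1],
  [[0,0,0],[0,0,0.4],1],
  [[0,0,0],[0,0,0],1],
])

```text
clock: 19.3
tool_pos: [0.456, 0.1739, 0.0235]
tool_rot: [[1.0, 0.024, -0.0], [0.024, -1.0, -0.0], [-0.0, 0.0, -1.0]]
contact_force: [-0.4, -0.2, -0.8]
opening: 0.0411
grasp_force: 30.0
```

Emit:
step_arm([
  [[0,0,0],[0,0,0.5],1],
  [[0,0,0],[0,0,0.5],1],
  [[0,0,0],[0,0,0.5],1],
  [[0,0,0],[0,0,0.5],1],
  [[0,0,0],[0,0,0.5],1],
  [[0,0,0],[0,0,0.1],1],
  [[0,0,0],[0,0,0],1],
])

```text
clock: 20.0
tool_pos: [0.4559, 0.1739, -0.0026]
tool_rot: [[1.0, 0.024, -0.001], [0.024, -1.0, -0.0], [-0.001, 0.0, -1.0]]
contact_force: [0.2, -0.6, 1.1]
opening: 0.0405
grasp_force: 30.0
```

Emit:
step_arm([
  [[0,0,0],[0,0,0.1],1],
  [[0,0,0],[0,0,0],1],
  [[0,0,0],[0,0,0],0.3],
  [[0,0,0],[0,0,0],0],
  [[0,0,0],[0,0,0],0],
  [[0,0,0],[0,0,0],0],
  [[0,0,0],[0,0,0],0],
  [[0,0,0],[0,0,0],0],
  [[0,0,0],[0,0,0],0],
  [[0,0,0],[0,0,0],0],
  [[0,0,0],[0,0,0],0],
])

```text
clock: 21.1
tool_pos: [0.4561, 0.174, -0.0033]
tool_rot: [[1.0, 0.024, 0.0], [0.024, -1.0, 0.0], [0.0, -0.0, -1.0]]
contact_force: [0.3, 0.8, -0.1]
opening: 0.0877
grasp_force: 0.0
```

Emit:
step_arm([
  [[0,0,0],[0,0,-1],0],
  [[0,0,0],[0,0,-2],0],
  [[0,0,0],[0,0,-4],0],
  [[0,0,0],[0,0,-4],0],
  [[0,0,0],[0,0,-4],0],
  [[0,0,0],[0,0,-4],0],
  [[0,0,0],[0,0,-4],0],
  [[0,0,0],[0,0,-2],0],
  [[0,0,0],[0,0,0],0],
  [[0,0,0],[0,0,0],0],
])

```text
clock: 22.1
tool_pos: [0.4559, 0.1739, 0.2469]
tool_rot: [[1.0, 0.024, 0.001], [0.024, -1.0, 0.0], [0.001, -0.0, -1.0]]
contact_force: [-0.4, -0.1, 0.1]
opening: 0.0878
grasp_force: 0.0
```

Run:
```python
from h import *
where(); im=wring((.456,.174),.04,"w9",21)
c=eyes.get_calibration("wrist")
# black handle blob in wrist
g=im.max(2); print("dark",[b for b in blobs(g<45,None,60) if b[0][1]<300])
cv2.imwrite("pics/c9.png",im)
```

```text
t 22.1 tcp [0.4559 0.1739 0.2469] x [1.    0.024 0.001] z [ 0.001  0.    -1.   ] F [-0.4 -0.1  0.1] open 0.0878 g 0.0
w9 z 0.04 encl 455.8 173.8 r 20.1 ell [455.7 173.9] [37.6 39.2] px [318. 207.]
w9 z 0.04 encl 455.9 174.1 r 9.9 ell [455.3 174.1] [17.4 19.2] px [318. 207.]
dark [(array([384.7,   4.4]), [361, 0, 47, 11, 451])]
```

View pics/c9.png

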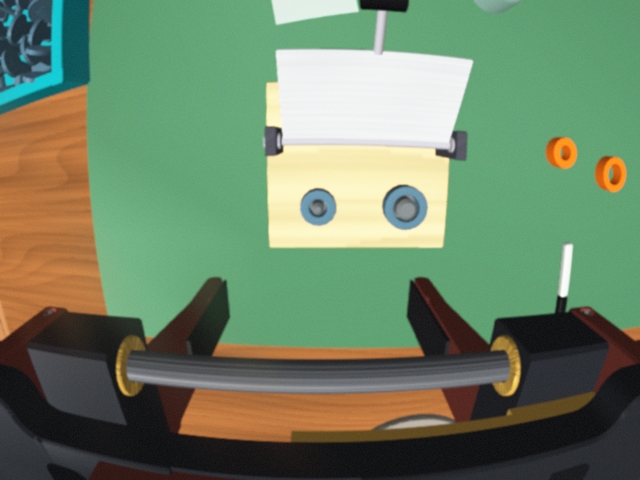

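Both rings are seated: the small one at (318,207) and the large one at (405,207), concentric with their spindles. Now I go above the handle, expected at about (0.647, 0.127, 0.166).

Emit:
step_arm([
  [[0,0,0],[2,0.5,0],0],
  [[0,0,0],[3.5,1,0],0],
  [[0,0,0],[4,1.1,0],0],
  [[0,0,0],[4,1.1,0],0],
  [[0,0,0],[3.5,0.9,0],0],
  [[0,0,0],[2,0.5,0],0],
  [[0,0,0],[0,0,0],0],
  [[0,0,0],[0,0,0],0],
])

```text
clock: 22.95
tool_pos: [0.646, 0.1277, 0.2447]
tool_rot: [[1.0, 0.024, -0.004], [0.024, -1.0, -0.0], [-0.004, 0.0, -1.0]]
contact_force: [-0.4, 0.2, -0.4]
opening: 0.0878
grasp_force: 0.0
```

Run:
```python
from h import *
where(); ct,cs=eyes.get_calibration("top"),eyes.get_calibration("side")
print("tri top/side",cross(ray(ct,(191.7,191.3)),ray(cs,(315.2,182.1))))
c=eyes.get_calibration("wrist"); im=eyes.snapshot("wrist")[:,:,::-1].copy(); cv2.imwrite("pics/w10.png",im)
for q,st in blobs(im.max(2)<50,(230,120,410,300),150):
    print(q,st,"at z.166",plane(c,q,.166,True).round(4),"left/right",plane(c,(st[0],q[1]),.166,True)[1].round(4),plane(c,(st[0]+st[2],q[1]),.166,True)[1].round(4),"tri w/top",cross(ray(c,q,True),ray(ct,(191.7,191.3))),cross(ray(c,q,True),ray(cs,(315.2,182.1))))
```

```text
t 22.95 tcp [0.646  0.1277 0.2447] x [ 1.     0.024 -0.004] z [-0.004 -0.    -1.   ] F [-0.4  0.2 -0.4] open 0.0878 g 0.0
tri top/side (array([0.6447529 , 0.12741994, 0.16580881]), np.float64(0.0015066422453956436))
[316.9 236.5] [295, 226, 45, 23, 986] at z.166 [0.646  0.1282 0.166 ] left/right 0.1452 0.1101 tri w/top (array([0.64565317, 0.12787108, 0.16433109]), np.float64(0.000649666316794482)) (array([0.64504983, 0.12848528, 0.16464058]), np.float64(0.0012101344762770316))
```

The handle measures (0.646, 0.128, 0.166) with a 35 mm width, as predicted. Descend straight and grip.

Emit:
step_arm([
  [[0,0,0],[0,0,2],0],
  [[0,0,0],[0,0,3],0],
  [[0,0,0],[0,0,3],0],
  [[0,0,0],[0,0,2],0],
  [[0,0,0],[0,0,1.5],0],
  [[0,0,0],[0,0,1.4],0],
  [[0,0,0],[0,0,0],0],
  [[0,0,0],[0,0,0],0],
])

```text
clock: 23.8
tool_pos: [0.6475, 0.1278, 0.1183]
tool_rot: [[1.0, 0.024, 0.001], [0.024, -1.0, 0.0], [0.001, -0.0, -1.0]]
contact_force: [-0.5, 0.5, 0.3]
opening: 0.0878
grasp_force: 0.0
```

Emit:
step_arm([
  [[0,0,0],[0,0,0],1],
  [[0,0,0],[0,0,0],1],
  [[0,0,0],[0,0,0],1],
  [[0,0,0],[0,0,0],1],
  [[0,0,0],[0,0,0],1],
  [[0,0,0],[0,0,0],1],
  [[0,0,0],[0,0,0],1],
  [[0,0,0],[0,0,0],1],
  [[0,0,0],[0,0,0],1],
])

```text
clock: 24.7
tool_pos: [0.6472, 0.1284, 0.1176]
tool_rot: [[1.0, 0.024, 0.0], [0.024, -1.0, 0.001], [0.0, -0.001, -1.0]]
contact_force: [-0.6, 3.3, -0.9]
opening: 0.0357
grasp_force: 30.0
```

Run:
```python
from h import *
where(); r=.15
p=[(r*np.sin(a),r*np.cos(a)) for a in np.linspace(.873,0,31)]
print([(round(100*(b[0]-a[0]),2),round(100*(b[1]-a[1]),2)) for a,b in zip(p,p[1:])])
```

```text
t 24.7 tcp [0.6472 0.1284 0.1176] x [1.    0.024 0.   ] z [ 0.     0.001 -1.   ] F [-0.6  3.3 -0.9] open 0.0357 g 30.0
[(np.float64(-0.29), np.float64(0.33)), (np.float64(-0.29), np.float64(0.32)), (np.float64(-0.3), np.float64(0.31)), (np.float64(-0.31), np.float64(0.3)), (np.float64(-0.32), np.float64(0.29)), (np.float64(-0.33), np.float64(0.29)), (np.float64(-0.34), np.float64(0.28)), (np.float64(-0.35), np.float64(0.27)), (np.float64(-0.35), np.float64(0.26)), (np.float64(-0.36), np.float64(0.25)), (np.float64(-0.37), np.float64(0.23)), (np.float64(-0.37), np.float64(0.22)), (np.float64(-0.38), np.float64(0.21)), (np.float64(-0.39), np.float64(0.2)), (np.float64(-0.39), np.float64(0.19)), (np.float64(-0.4), np.float64(0.18)), (np.float64(-0.4), np.float64(0.17)), (np.float64(-0.41), np.float64(0.16)), (np.float64(-0.41), np.float64(0.14)), (np.float64(-0.42), np.float64(0.13)), (np.float64(-0.42), np.float64(0.12)), (np.float64(-0.42), np.float64(0.11)), (np.float64(-0.43), np.float64(0.09)), (np.float64(-0.43), np.float64(0.08)), (np.float64(-0.43), np.float64(0.07)), (np.float64(-0.43), np.float64(0.06)), (np.float64(-0.43), np.float64(0.04)), (np.float64(-0.44), np.float64(0.03)), (np.float64(-0.44), np.float64(0.02)), (np.float64(-0.44), np.float64(0.01))]
```

Emit:
step_arm([
  [[0,0,0],[-0.15,0,-0.16],1],
  [[0,0,0],[-0.29,0,-0.32],1],
  [[0,0,0],[-0.3,0,-0.32],1],
  [[0,0,0],[-0.3,0,-0.31],1],
  [[0,0,0],[-0.31,0,-0.3],1],
  [[0,0,0],[-0.32,0,-0.29],1],
  [[0,0,0],[-0.33,0,-0.28],1],
  [[0,0,0],[-0.34,0,-0.28],1],
  [[0,0,0],[-0.35,0,-0.27],1],
  [[0,0,0],[-0.35,0,-0.26],1],
  [[0,0,0],[-0.18,0,-0.13],1],
  [[0,0,0],[0,0,0],1],
])

```text
clock: 25.9
tool_pos: [0.6135, 0.1276, 0.1466]
tool_rot: [[1.0, 0.025, -0.002], [0.025, -1.0, 0.001], [-0.002, -0.001, -1.0]]
contact_force: [-0.5, 5.3, -3.7]
opening: 0.0355
grasp_force: 30.0
```

```bash
cat >> h.py <<'E'
def arc(p0=(.6472,.1176)):
    s=where(); dx=s["tool_pos"][0]-p0[0]; dz=s["tool_pos"][2]-p0[1]
    hx,hz=.15*np.sin(.873)+dx,.15*np.cos(.873)+dz
    print("angle",round(np.arctan2(hx,hz),4),"r",round(np.hypot(hx,hz),4),"tq",s["ft_torque"].round(2))
E
python3 -c "
from h import *
arc()"
```

```text
t 25.9 tcp [0.6135 0.1276 0.1466] x [ 1.     0.025 -0.002] z [-0.002  0.001 -1.   ] F [-0.5  5.3 -3.7] open 0.0355 g 30.0
angle 0.575 r 0.1495 tq [ 1.23 -0.13 -0.05]
```

Emit:
step_arm([
  [[0,0,0],[-0.18,0,-0.12],1],
  [[0,0,0],[-0.37,0,-0.23],1],
  [[0,0,0],[-0.37,0,-0.22],1],
  [[0,0,0],[-0.38,0,-0.21],1],
  [[0,0,0],[-0.39,0,-0.2],1],
  [[0,0,0],[-0.39,0,-0.19],1],
  [[0,0,0],[-0.4,0,-0.18],1],
  [[0,0,0],[-0.4,0,-0.17],1],
  [[0,0,0],[-0.41,0,-0.16],1],
  [[0,0,0],[-0.41,0,-0.14],1],
  [[0,0,0],[-0.42,0,-0.13],1],
  [[0,0,0],[0,0,0],1],
])

```text
clock: 27.1
tool_pos: [0.5722, 0.1267, 0.166]
tool_rot: [[1.0, 0.025, -0.002], [0.025, -1.0, 0.001], [-0.002, -0.001, -1.0]]
contact_force: [0.3, 6.3, -5.7]
opening: 0.0358
grasp_force: 30.0
```

```bash
python3 -c "
from h import *
arc()"
```

```text
t 27.1 tcp [0.5722 0.1267 0.166 ] x [ 1.     0.025 -0.002] z [-0.002  0.001 -1.   ] F [ 0.3  6.3 -5.7] open 0.0358 g 30.0
angle 0.2694 r 0.1502 tq [ 1.39 -0.24 -0.07]
```

Emit:
step_arm([
  [[0,0,0],[-0.3,0,-0.08],1],
  [[0,0,0],[-0.43,0,-0.1],1],
  [[0,0,0],[-0.43,0,-0.09],1],
  [[0,0,0],[-0.43,0,-0.08],1],
  [[0,0,0],[-0.43,0,-0.06],1],
  [[0,0,0],[-0.43,0,-0.05],1],
  [[0,0,0],[-0.43,0,-0.04],1],
  [[0,0,0],[-0.43,0,-0.03],1],
  [[0,0,0],[-0.3,0,-0.02],1],
  [[0,0,0],[-0.2,0,0],1],
  [[0,0,0],[0,0,0],1],
  [[0,0,0],[0,0,0],1],
])

```text
clock: 28.3
tool_pos: [0.5359, 0.1258, 0.1724]
tool_rot: [[1.0, 0.024, 0.001], [0.024, -1.0, 0.001], [0.001, -0.001, -1.0]]
contact_force: [1.7, 6.4, -3.8]
opening: 0.0355
grasp_force: 30.0
```

Run:
```python
from h import *
arc()
ct,cs=eyes.get_calibration("top"),eyes.get_calibration("side")
c=eyes.get_calibration("wrist"); im=eyes.snapshot("wrist")[:,:,::-1].copy(); cv2.imwrite("pics/w11.png",im)
for q,st in blobs(im.max(2)<50,(250,180,390,380),60): print("dark",q,st)
# bright sheet / hinge line: sheet in wrist seen front; print bright blob extents
hsv=cv2.cvtColor(im,cv2.COLOR_BGR2HSV)
for q,st in blobs((hsv[...,1]<40)&(hsv[...,2]>110),None,300): print("sheet",q,st)
for n in("top","side"): cv2.imwrite(f"pics/{n}11.png",eyes.snapshot(n)[:,:,::-1])
```

```text
t 28.3 tcp [0.5359 0.1258 0.1724] x [1.    0.024 0.001] z [ 0.001  0.001 -1.   ] F [ 1.7  6.4 -3.8] open 0.0355 g 30.0
angle 0.0237 r 0.1512 tq [ 1.32 -0.58 -0.03]
dark [320.2 181.9] [250, 180, 140, 5, 682]
dark [318.9 314.3] [251, 280, 139, 85, 5276]
sheet [258.9  34.1] [206, 0, 110, 79, 6885]
sheet [317.1 252.9] [178, 227, 281, 53, 9977]
sheet [556.9 329.7] [550, 316, 15, 28, 309]
sheet [ 78.7 365.8] [42, 354, 73, 24, 794]
sheet [555.5 366.4] [522, 356, 72, 22, 648]
sheet [319.7 385.2] [232, 377, 172, 16, 2169]
```

```bash
cat > edge.py <<'E'
from h import *
import sys
c=eyes.get_calibration("wrist"); im=eyes.snapshot("wrist")[:,:,::-1].copy(); cv2.imwrite("pics/"+sys.argv[1]+".png",im)
arc(); hsv=cv2.cvtColor(im,cv2.COLOR_BGR2HSV); m=(hsv[...,1]<40)&(hsv[...,2]>110)
for u in (200,215,230,245,260,380,395,410,425,440):
    r=np.flatnonzero(m[215:300,u])
    if len(r)<5: continue
    a,b=r.min()+215,r.max()+216
    print(u,a,b,"bottom@.07",plane(c,(u,a),.07,True)[:2].round(4),"top@.172",plane(c,(u,b),.172,True)[:2].round(4))
print("gray col 230",im[215:300:3,230].tolist())
E
python3 edge.py w12
```

```text
t 28.5 tcp [0.5359 0.1259 0.1724] x [1.    0.024 0.001] z [ 0.001  0.001 -1.   ] F [ 2.1  6.1 -3. ] open 0.0357 g 30.0
angle 0.0239 r 0.1512 tq [ 1.36 -0.56  0.01]
200 235 273 bottom@.07 [0.5288 0.2286] top@.172 [0.5331 0.1962]
215 228 274 bottom@.07 [0.5353 0.2145] top@.172 [0.5329 0.1867]
230 231 274 bottom@.07 [0.5329 0.2011] top@.172 [0.5332 0.1774]
245 231 274 bottom@.07 [0.5332 0.1879] top@.172 [0.5336 0.1683]
260 231 274 bottom@.07 [0.5335 0.1748] top@.172 [0.5339 0.1593]
380 231 275 bottom@.07 [0.5361 0.073 ] top@.172 [0.535  0.0892]
395 231 274 bottom@.07 [0.5364 0.0599] top@.172 [0.5358 0.0803]
410 231 274 bottom@.07 [0.5368 0.0466] top@.172 [0.5359 0.0711]
425 233 274 bottom@.07 [0.5355 0.0329] top@.172 [0.536  0.0617]
440 254 273 bottom@.07 [0.5166 0.0167] top@.172 [0.5367 0.0523]
gray col 230 [[183, 240, 251], [183, 240, 252], [183, 241, 253], [182, 240, 253], [175, 237, 250], [130, 146, 157], [177, 172, 176], [111, 113, 113], [113, 117, 116], [115, 115, 115], [114, 115, 116], [117, 117, 117], [113, 117, 114], [115, 116, 116], [115, 117, 115], [112, 114, 112], [112, 114, 113], [148, 150, 147], [242, 240, 238], [237, 242, 244], [196, 244, 252], [192, 243, 251], [191, 242, 251], [189, 241, 250], [182, 237, 248], [179, 235, 247], [177, 234, 247], [176, 233, 245], [175, 231, 244]]
```

Run:
```python
from h import *
c=eyes.get_calibration("wrist"); im=cv2.imread("pics/w12.png")
for u in(305,312,318,325,332): print(u,[(r,int(im[r,u].mean())) for r in range(266,345,3)])
def fproj(X):
    p=c["R"]@X+c["t"]; r=np.hypot(p[0],p[1]);th=np.arctan2(r,p[2]); return (c["intrinsics"][0,0]*th*p[:2]/r+c["intrinsics"][:2,2]).round(1)
# visible barrel edges from camera for handle centre at x, z=.22
o=-c["R"].T@c["t"]
for x in(.5297,.5317,.5337,.5357):
    d=np.array([x,.22])-o[[0,2]]; L=np.hypot(*d); d/=L; n=np.array([-d[1],d[0]]); a=np.arcsin(.01/L)
    pts=[np.array([x,.22])-d*.01*np.sin(a)+s*n*.01*np.cos(a) for s in(1,-1)]
    print(x,[fproj(np.array([p[0],.1246,p[1]])) for p in pts])
```

```text
305 [(266, 123), (269, 239), (272, 243), (275, 229), (278, 232), (281, 86), (284, 9), (287, 12), (290, 20), (293, 17), (296, 21), (299, 23), (302, 24), (305, 27), (308, 24), (311, 26), (314, 28), (317, 23), (320, 24), (323, 124), (326, 223), (329, 222), (332, 215), (335, 130), (338, 126), (341, 127), (344, 126)]
312 [(266, 110), (269, 150), (272, 143), (275, 130), (278, 121), (281, 33), (284, 9), (287, 18), (290, 22), (293, 17), (296, 23), (299, 25), (302, 25), (305, 23), (308, 26), (311, 26), (314, 23), (317, 27), (320, 21), (323, 127), (326, 224), (329, 222), (332, 215), (335, 129), (338, 126), (341, 124), (344, 127)]
318 [(266, 92), (269, 89), (272, 89), (275, 90), (278, 90), (281, 27), (284, 10), (287, 14), (290, 18), (293, 20), (296, 23), (299, 22), (302, 24), (305, 26), (308, 25), (311, 28), (314, 23), (317, 25), (320, 23), (323, 122), (326, 224), (329, 220), (332, 213), (335, 130), (338, 126), (341, 122), (344, 128)]
325 [(266, 119), (269, 219), (272, 216), (275, 192), (278, 189), (281, 58), (284, 9), (287, 14), (290, 19), (293, 17), (296, 21), (299, 20), (302, 25), (305, 27), (308, 29), (311, 25), (314, 25), (317, 26), (320, 25), (323, 123), (326, 222), (329, 214), (332, 213), (335, 132), (338, 125), (341, 121), (344, 126)]
332 [(266, 121), (269, 241), (272, 244), (275, 228), (278, 231), (281, 91), (284, 13), (287, 13), (290, 17), (293, 18), (296, 16), (299, 21), (302, 25), (305, 23), (308, 27), (311, 27), (314, 23), (317, 24), (320, 25), (323, 125), (326, 222), (329, 213), (332, 215), (335, 131), (338, 126), (341, 125), (344, 125)]
0.5297 [array([320. , 299.8]), array([319. , 342.6])]
0.5317 [array([320.1, 295.9]), array([319.1, 338.9])]
0.5337 [array([320.2, 292. ]), array([319.2, 335.2])]
0.5357 [array([320.3, 288. ]), array([319.3, 331.5])]
```

Both the barrel edges (rows 281.5 and 323) and the sheet edge indicate that the flap still leans back by about 0.048 rad. I'll move 6 mm further and re-measure.

Emit:
step_arm([
  [[0,0,0],[-0.2,0,0],1],
  [[0,0,0],[-0.2,0,0],1],
  [[0,0,0],[-0.2,0,0],1],
  [[0,0,0],[0,0,0],1],
  [[0,0,0],[0,0,0],1],
])

```text
clock: 29.0
tool_pos: [0.5301, 0.1257, 0.1726]
tool_rot: [[1.0, 0.024, 0.002], [0.024, -1.0, 0.001], [0.002, -0.001, -1.0]]
contact_force: [1.5, 6.7, -2.7]
opening: 0.0355
grasp_force: 30.0
```

```bash
cat > fin.py <<'E'
import sys
from h import *
from scipy.optimize import brentq
name=sys.argv[1]; arc()
c=eyes.get_calibration("wrist"); im=eyes.snapshot("wrist")[:,:,::-1].copy(); cv2.imwrite(f"pics/{name}.png",im)
g=im.mean(2)
def cr(col,lo,hi,th):  # subpixel crossings
    v=col[lo:hi]; i=np.flatnonzero((v[:-1]-th)*(v[1:]-th)<0); return [round(lo+k+(v[k]-th)/(v[k]-v[k+1]),1) for k in i]
bar=np.array([[cr(g[:,u],270,345,75)[j] for j in(0,1)] for u in(303,306,331,334)]); print("barrel",bar.tolist())
a,b=bar.mean(0)
o=-c["R"].T@c["t"]; u=318
def d(r): return ray(c,(u,r),True)[1]
da,db=[q/np.linalg.norm(q) for q in(d(a),d(b))]; m=da+db; m/=np.linalg.norm(m)
for z in(.215,.22): X=o+m*(z-o[2])/m[2]; print("handle@",z,X.round(4))
print("range by width",.01/np.sin(np.arccos(da@db)/2),"range@.22",(.22-o[2])/m[2])
for u in(230,245,260,380,395,410):
    e=cr(g[:,u],225,282,175); print(u,e,[plane(c,(u,r),.172,True)[:2].round(4).tolist() for r in e[-3:]])
E
python3 fin.py w13
```

```text
t 29.0 tcp [0.5301 0.1257 0.1726] x [1.    0.024 0.002] z [ 0.002  0.001 -1.   ] F [ 1.5  6.7 -2.7] open 0.0355 g 30.0
angle -0.0141 r 0.1513 tq [ 1.36 -0.69 -0.01]
barrel [[280.5, 322.1], [280.5, 322.1], [280.4, 322.1], [280.5, 322.1]]
handle@ 0.215 [0.5318 0.1254 0.215 ]
handle@ 0.22 [0.5341 0.1254 0.22  ]
range by width 0.17866313040566018 range@.22 0.16946335064210338
230 [np.float64(225.9), np.float64(227.2), np.float64(263.3)] [[0.5566, 0.176], [0.5559, 0.1761], [0.5341, 0.177]]
245 [np.float64(225.9), np.float64(227.1), np.float64(263.5)] [[0.5568, 0.1673], [0.5561, 0.1673], [0.5343, 0.168]]
260 [np.float64(225.9), np.float64(226.5), np.float64(263.6), np.float64(271.3)] [[0.5566, 0.1586], [0.5345, 0.1591], [0.5298, 0.1592]]
380 [np.float64(226.4), np.float64(227.2), np.float64(263.7), np.float64(270.2)] [[0.5579, 0.0912], [0.5362, 0.0896], [0.5322, 0.0893]]
395 [np.float64(226.7), np.float64(227.2), np.float64(263.6)] [[0.5585, 0.0825], [0.5582, 0.0825], [0.5364, 0.0807]]
410 [np.float64(226.4), np.float64(227.3), np.float64(263.5)] [[0.5589, 0.0737], [0.5584, 0.0737], [0.5366, 0.0716]]
```

Run:
```python
from h import *
c=eyes.get_calibration("wrist"); im=cv2.imread("pics/w13.png"); hsv=cv2.cvtColor(im,cv2.COLOR_BGR2HSV)
ply=(hsv[...,0]<32)&(hsv[...,1]>20)&(hsv[...,2]>120)
for u in range(200,440,20):
    r=np.flatnonzero(ply[60:226,u])
    if len(r): a=r.min()+60; X=plane(c,(u,a),.01,True); print(u,a,X[:2].round(4),"hinge x at y=.125:",round(X[0]-.070+(X[1]-.125)*.024,4))
```

```text
220 146 [0.5985 0.2244] hinge x at y=.125: 0.5309
240 145 [0.5992 0.2039] hinge x at y=.125: 0.5311
260 145 [0.5991 0.1839] hinge x at y=.125: 0.5305
280 144 [0.6001 0.1642] hinge x at y=.125: 0.5311
300 144 [0.6003 0.1448] hinge x at y=.125: 0.5308
320 144 [0.6007 0.1254] hinge x at y=.125: 0.5308
340 144 [0.6013 0.1061] hinge x at y=.125: 0.5309
360 145 [0.6011 0.0866] hinge x at y=.125: 0.5302
380 145 [0.6021 0.0669] hinge x at y=.125: 0.5307
400 146 [0.6022 0.0468] hinge x at y=.125: 0.5304
420 147 [0.6026 0.0262] hinge x at y=.125: 0.5302
```

The wrist view puts the hinge at x≈0.531, with the sheet edge and handle about 2–3 mm behind it. One last 2 mm trim, then settle.

Emit:
step_arm([
  [[0,0,0],[-0.1,0,0],1],
  [[0,0,0],[-0.1,0,0],1],
  [[0,0,0],[0,0,0],1],
  [[0,0,0],[0,0,0],1],
  [[0,0,0],[0,0,0],1],
  [[0,0,0],[0,0,0],1],
  [[0,0,0],[0,0,0],1],
  [[0,0,0],[0,0,0],1],
])

```text
clock: 29.85
tool_pos: [0.5283, 0.1257, 0.1726]
tool_rot: [[1.0, 0.024, 0.002], [0.024, -1.0, 0.001], [0.002, -0.001, -1.0]]
contact_force: [2.2, 5.4, -2.8]
opening: 0.0359
grasp_force: 30.0
```

```bash
python3 fin.py w14
```

```text
t 29.85 tcp [0.5283 0.1257 0.1726] x [1.    0.024 0.002] z [ 0.002  0.001 -1.   ] F [ 2.2  5.4 -2.8] open 0.0359 g 30.0
angle -0.0263 r 0.1514 tq [ 1.32 -0.66 -0.01]
barrel [[280.1, 321.7], [280.1, 321.7], [280.1, 321.9], [280.1, 321.8]]
handle@ 0.215 [0.5301 0.1253 0.215 ]
handle@ 0.22 [0.5324 0.1254 0.22  ]
range by width 0.17844900177618597 range@.22 0.1694148734844962
230 [np.float64(225.0), np.float64(262.1)] [[0.5553, 0.176], [0.533, 0.1769]]
245 [np.float64(262.3)] [[0.5332, 0.1679]]
260 [np.float64(262.4), np.float64(269.4)] [[0.5334, 0.159], [0.5291, 0.1591]]
380 [np.float64(225.1), np.float64(262.6), np.float64(269.1)] [[0.5573, 0.0912], [0.535, 0.0896], [0.531, 0.0893]]
395 [np.float64(225.0), np.float64(262.5)] [[0.5576, 0.0826], [0.5352, 0.0807]]
410 [np.float64(225.2), np.float64(262.4)] [[0.5577, 0.0738], [0.5354, 0.0716]]
```

```bash
python3 -c "
from cell import manip
print(manip.hand_in())"
```

```text
the job is handed in; nothing more can be done
None
```

I handed the job in at about 30 s: both rings are seated on their matching hubs and released, and the gripper still holds the flap handle about upright, within roughly 0.03 rad of balance by my measurements.

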